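# Set up the ceramist's bench: colour jars in order, cast on its keyed plate

## Task

Get the dental bench ready for layering: on the wooden jar board, stand the red-capped jar on the ringed place beside the little white pot, the blue-capped jar on the ringed place at the other end, and the yellow-capped jar on the one between them. Seat the plaster cast on top of the orange mounting plate, with its lugs dropped fully into the matching notches so that it lies flush. Leave the white-capped jar, the amber bottle and the bur block where they stand.

Things in the scene. Friction and masses are not known exactly. Their poses are not given: they have to be found in the camera images.
- jar_red: Small porcelain jar with a red cap (cap 16 mm high) on a whitish body with a paper band; 62 mm tall, 36 mm in diameter, rigid and closed, about 60 g, standing upright. Origin at the centre of its underside, z up.
- jar_yellow: Small porcelain jar with a yellow cap (cap 16 mm high) on a whitish body with a paper band; 62 mm tall, 36 mm in diameter, rigid and closed, about 60 g, standing upright. Origin at the centre of its underside, z up.
- jar_blue: Small porcelain jar with a blue cap (cap 16 mm high) on a whitish body with a paper band; 62 mm tall, 36 mm in diameter, rigid and closed, about 60 g, standing upright. Origin at the centre of its underside, z up.
- jar_white: Small porcelain jar with a white cap (cap 16 mm high) on a whitish body with a paper band; 62 mm tall, 36 mm in diameter, rigid and closed, about 60 g, standing upright. Origin at the centre of its underside, z up. A bystander, to be left alone.
- cast: Cream plaster dental cast, 120 g: block 60 mm (x) x 50 (y) x 26 high, teeth horseshoe to 40 high, closed end at -x. Origin: centre of block underside, z up. Lugs 8 long under it (it stands on them, origin 8 above table): tapered round, diameter 14 to 8, at x 19, y +-16; bar 9 (x) x 20 (y) at x -20, y 0. Grip across y. At start its yaw is within 40 deg of 0.
- plate: Orange articulator mounting plate, fixed, 96 mm (x) x 86 (y) x 16 high. Origin: centre of underside. Notches 10 deep in its top: 18 x 18 at x 19, y +-16; slot 16 (x) x 28 (y) at x -20, y 0. Cast fits one way: its x along plate x, origins in line, block flush on top (16 up). Behind, x 48 to 70: steel bar 14 high, two ball posts (y +-34) 68 high. Its yaw is within 35 deg of 0.
- board: Wooden jar board, fixed, 190 mm (x) x 60 (y) x 12 high, turned any way round. Origin: centre of underside. Flat top with three painted rings, 44 diameter, at y 0: x -40 (beside the white pot), x 14 (middle), x 68 (other end). White ceramic pot, 26 diameter, 7 high above the top, fixed at x -79.
- bottle: Amber glass bottle with a black cap, 28 mm in diameter, 75 mm tall, upright; a bystander, to be left alone. Origin at the centre of its underside.
- burs: Light wooden block with 24 small burs, 70 (x) x 100 (y) mm, 39 mm high with the burs, beyond the work area; a bystander, to be left alone. Origin at the centre of its underside.

How it is judged:
By the outcome, as a careful person would: the job done as asked, in the order asked, and still so for the second after the job is handed in, with the robot touching nothing.
It also fails if it takes over 90 s, if anything falls off the work surface, if the arm or the gripper's body presses on something with over 40 N, if the wrist force passes 120 N, or if a joint passes its speed limit or range.

## Robot

A 6-joint arm with a two-finger parallel gripper is mounted at the origin on the work surface. World frame = base frame: x ahead of the robot, y to its left, z up, the work surface at z = 0. Lengths are in mm, angles in rad, forces in N, time in s.
With the tool pointing down it reaches from about 350 to 925 mm from the base axis. Payload 6.4 kg.
Tool frame: the origin (TCP) lies at the very end of the fingers, on their centre line; the grasp point (between the pads) lies 19 mm behind it (env.hold_point_z is the distance from the TCP to the grasp point, in mm); z points along the fingers, y is the line along which they close (so a half turn about z gives the same grasp; the last joint's range is limited). The gripper opens to 85 mm and grips with 20 to 120 N. Pads are 22 mm wide; open, the fingers measure 114 mm over their backs; the gripper's body (76 mm by 85 mm) begins 54 mm behind the grasp point. The pads swing forward as they close: fully open they stand 13 mm farther back than shut.
Start: joints at [0.994, 0.245, 1.558, -0, 1.339, -0.174], TCP at [254.796, 597.991, 231.29] pointing down, gripper open.
Joint ranges: [-3.13, 3.13], [-1.02, 2.26], [0.13, 2.54], [-0.95, 4.09], [0.21, 2.88], [-2.74, 2.74]. Speed limits (rad/s): [2.57, 2.57, 3.14, 3.14, 3.14, 3.14].

## Interface

Orientations are given as a unit quaternion [x, y, z, w].
In Python, from cell import state, snapshot, workorder, boxes_of, env gives the robot as it stands.
- The arm moves only by the shell command python3 -m handwheel 'ROWS' [OPENING]. ROWS is text: rows parted by semicolons, each of 6 numbers parted by spaces: the shift along the tool's x, y, z in mm, then the turn, a rotation vector about the tool's x, y, z in degrees. A call has 1 to 8 rows; each row is the pose to reach, as a shift and turn from the pose commanded when the call began, along the tool's axes at that moment; what a row does not reach only later rows make up. A row lasts 1/8 s, in which the tool goes at most 62.5 mm and 10.7 degrees, less where a joint would pass 70% of its speed; a pose out of reach is approached as far as the arm can. A call with a gripper value outside its range is refused whole. OPENING is the closure, from -1 (fully open) to 1 (shut), set as the call begins (- or left out, the last holds). The fingers move at their own pace and stop on an object; the grip force is fixed at half the most. Time passes only in rows, so rows that repeat a pose let the fingers close. It gives the time, the measured TCP pose, the force, the opening and the grip force at its end, in the units of the state.
- state(): the state, without advancing time (a new reading comes with each control period).
- snapshot(name): name is "scene" or "top"; returns a dict with "frame" (384x512x3 uint8, red, green, blue), "camera_matrix" (3x3 intrinsics, pixels), "R" (3x3) and "t" (3): a world point X has camera coordinates R X + t. Camera axes: x right, y down, z forward; pixel columns grow to the right and rows downward; lengths in mm; the calibration is good to about 2 mm. A picture is of the moment at which its call begins. There is no depth.
- workorder.finish_job(): hands the job in; it is judged then, once.
Trained networks look in a picture, given as the dict that the camera call returned (one of the last four; its "shot" number tells which), for a name from the list of things; names that differ only in an ending like _2 or _b are one class to them, and where a whole thing is asked for, a point or a joint stands for the part that bears it (a point fixed in the world has none). Each returns a list of dicts, best first, with "score" (0 to 1); they miss things now and then, are a little off and sometimes report something else, mostly with a low value. They report only what shows in the picture. A call takes as long as a camera call.
- boxes_of(picture, target): "location" ([row, column] in pixels, amid what is visible of it).
The state is a dict: "time": time; "joint_pos": joint angles; "qd": joint speeds; "joint_efforts": joint torques, N m; "ee_pos": TCP position; "orientation": TCP orientation; "ft_force": force on the tool from outside, world axes, zero at the start; "moment": the same for the moment, N m; "finger_gap": finger opening in mm; "grip_force": force on a finger pad.
Only numpy, scipy, OpenCV 4.12 (cv2) and the standard library are available. Lean on these libraries where they do the work, as an engineer would, in place of code of your own. Each camera call takes 0.05 s, during which the arm holds its last target. There are 200 camera calls.

## Working session

There is one attempt and no reset: what is moved stays moved. The work goes in short steps, Python scripts to look and compute and a shell command to move; the robot and the scene stay as the last step left them, time stands still between calls to the robot, and variables do not carry over. Pictures are saved under pics/ and viewed, at most 14 in all, crops included, and the job is handed in when it is done.

```bash
ls; mkdir -p pics
python3 - <<'E'
from cell import *
import cv2,numpy as np
s=state();print(s['time'],s['ee_pos'],s['orientation'],s['finger_gap'])
ims=[]
for n in('scene','top'):
    p=snapshot(n);cv2.imwrite(f'pics/{n}0.png',cv2.resize(p['frame'][:,:,::-1],(800,600),interpolation=cv2.INTER_CUBIC))
    np.savez(f'{n}0.npz',**{k:p[k] for k in('frame','camera_matrix','R','t')})
    R,t,K=map(np.array,(p['R'],p['t'],p['camera_matrix']))
    print(n,'campos',-R.T@t,K[0,0])
    def proj(px,z):
        d=R.T@np.linalg.inv(K)@[px[1],px[0],1];c=-R.T@t;return c+d*(z-c[2])/d[2]
    for o,z in dict(jar_red=31,jar_yellow=31,jar_blue=31,jar_white=31,cast=25,plate=12,board=12,bottle=37,burs=20).items():
        for b in boxes_of(p,o)[:2]: print(n,o,round(b['score'],2),np.round(b['location']),np.round(proj(b['location'],z)))
E
```

```text
pics
0.0 [254.46369626 597.50775982 230.1913451 ] [ 2.00035306e-01  9.79788214e-01 -9.00977785e-04 -3.47013577e-04] 85.18944302937395
scene campos [1346.49712598  362.74833524  577.10620211] 469.80408437615847
scene jar_red 0.65 [148. 245.] [ 414. -159.   31.]
scene jar_yellow 0.56 [178. 362.] [420. 148.  31.]
scene jar_yellow 0.28 [147. 245.] [ 410. -161.   31.]
scene jar_blue 0.55 [224. 255.] [691.  18.  31.]
scene jar_white 0.83 [169. 282.] [467. -31.  31.]
scene cast 0.86 [200. 272.] [588.   3.  25.]
scene plate 0.97 [179. 193.] [ 579. -207.   12.]
scene plate 0.66 [222. 256.] [660.   4.  12.]
scene board 0.7 [233. 386.] [569. 248.  12.]
scene board 0.57 [179. 194.] [ 578. -205.   12.]
scene bottle 0.87 [251. 303.] [728. 135.  37.]
scene burs 0.95 [256. 205.] [806. -24.  20.]
top campos [ 480.27299256   -2.74650435 1042.47551513] 437.447156683554
top jar_red 0.67 [262. 317.] [ 425. -154.   31.]
top jar_yellow 0.73 [241. 261.] [473. -27.  31.]
top jar_yellow 0.52 [262. 186.] [424. 144.  31.]
top jar_blue 0.71 [149. 243.] [686.  16.  31.]
top jar_blue 0.67 [263. 315.] [ 424. -150.   31.]
top jar_white 0.54 [241. 259.] [474. -21.  31.]
top cast 0.61 [194. 252.] [582.  -6.  25.]
top cast 0.31 [199. 146.] [568. 242.  25.]
top plate 0.64 [203. 343.] [ 563. -221.   12.]
top board 0.93 [199. 147.] [571. 242.  12.]
top bottle 0.56 [135. 193.] [719. 134.  37.]
```

View pics/top0.png

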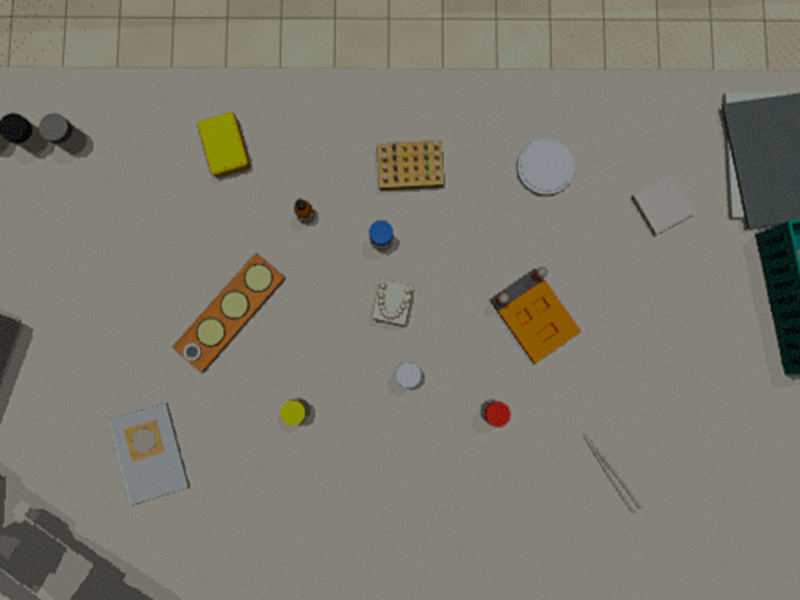

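View pics/scene0.png

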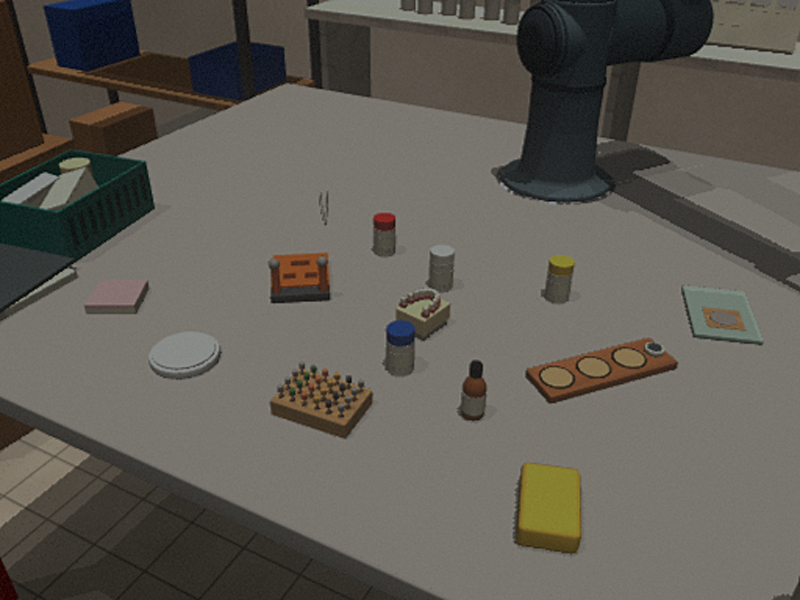

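The top view shows the board at (228,312), with its pot at the lower left (192,352). The plate is at (537,318) with its posts up-left, and the cast is at (393,302) with its closed end down (-x). The jars are blue (381,233), red (497,413), yellow (293,412) and white (407,376). Next I'll measure from colour masks.

```bash
cat > h.py <<'E'
import numpy as np,cv2
from scipy.spatial.transform import Rotation as Ro
class Cam:
    def __init__(s,p):
        s.R,s.t,s.K=[np.array(p[k],float) for k in('R','t','camera_matrix')];s.f=np.array(p['frame'])
        s.hsv=cv2.cvtColor(s.f,cv2.COLOR_RGB2HSV)
    def ray(s,uv,z):
        d=s.R.T@np.linalg.inv(s.K)@[uv[0],uv[1],1];c=-s.R.T@s.t;return (c+d*(z-c[2])/d[2])[:2]
    def px(s,X):
        q=s.K@(s.R@np.array(X,float).T+s.t[:,None]);return (q[:2]/q[2]).T
    def blobs(s,lo,hi,n=3,mn=15,roi=None):
        m=cv2.inRange(s.hsv,np.array(lo),np.array(hi))
        if roi: k=np.zeros_like(m);k[roi[1]:roi[3],roi[0]:roi[2]]=255;m&=k
        c,l,st,ce=cv2.connectedComponentsWithStats(m)
        o=sorted(range(1,c),key=lambda i:-st[i,4])[:n]
        return [(st[i,4],ce[i],l==i) for i in o if st[i,4]>=mn]
E
python3 - <<'E'
from h import *
np.set_printoptions(precision=1,suppress=True)
for n in('top','scene'):
    c=Cam(np.load(n+'0.npz'));print(n)
    for k,lo,hi in(('red',(0,150,80),(6,255,255)),('red2',(172,150,60),(180,255,255)),('blue',(105,120,50),(125,255,255)),('yel',(26,150,70),(34,255,255))):
        for a,ce,_ in c.blobs(lo,hi): print(k,a,ce,c.ray(ce,54))
    for a,ce,_ in c.blobs((20,50,110),(35,160,255),6,mn=60): print('ring',a,ce,c.ray(ce,12))
    for a,ce,m in c.blobs((6,150,60),(18,255,255),3,mn=200):
        r=cv2.minAreaRect(np.argwhere(m)[:,::-1].astype(np.float32))
        print('orange',a,ce,c.ray(ce,14),'rect',c.ray(r[0],14),[c.ray(v,14) for v in cv2.boxPoints(r)])
c=Cam(np.load('top0.npz'))
a=cv2.resize(c.f[170:215,230:275],(400,400),interpolation=cv2.INTER_CUBIC)
b=cv2.resize(c.f[165:240,305:380],(400,400),interpolation=cv2.INTER_CUBIC)
cv2.imwrite('pics/crop1.png',np.hstack([a,b])[:,:,::-1])
E
```

```text
top
red 192 [318.2 264.6] [ 421.4 -153.4]
blue 181 [243.4 148.4] [684.  15.]
yel 800 [141.5  90.8] [819.6 253.3]
yel 205 [187.  263.8] [422.1 138.9]
ring 290 [262.7 112.5] [781.4 -30.6]
ring 207 [134.3 212.2] [539.  271.5]
ring 200 [149.5 194.6] [580.6 237.1]
ring 198 [164.7 177.4] [621.9 202.2]
ring 108 [157.2   5.5] [1053.6  232.4]
ring 69 [190.5   3.9] [1058.2  149.7]
orange 1060 [145.9 200.8] [565.7 244.6] rect [568.4 244.2] [array([516.2, 326.3]), array([660. , 205.9]), array([621.1, 161.1]), array([478.5, 281.7])]
scene
red 65 [245.8 139.2] [ 411.7 -157.6]
blue 186 [49.7  2.4] [ -548.8 -1915.9]
blue 150 [256.1 210.1] [676.   11.9]
yel 1375 [352.2 319.3] [856.9 266.9]
yel 84 [359.3 166.9] [411.6 136.9]
ring 124 [265.9 197.3] [568.  -20.7]
ring 97 [ 47.1 104. ] [ 419.  -865.5]
ring 66 [379. 234.] [579.3 235.7]
ring 64 [354.5 239. ] [618.2 198.1]
orange 625 [191.7 173.6] [ 563.4 -220.6] rect [ 566.2 -219. ] [array([ 545. , -289.1]), array([ 493.1, -217.2]), array([ 585.9, -153.8]), array([ 632.9, -220.6])]
orange 303 [378.3 236.3] [590.1 236.9] rect [593.  235.2] [array([605.9, 186.2]), array([518.9, 257.8]), array([580.4, 283.2]), array([660.3, 214.7])]
```

View pics/crop1.png

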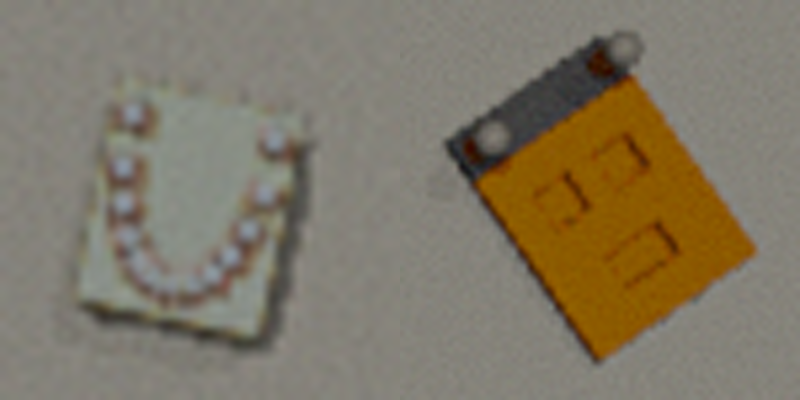

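The crop shows the cast with its closed end at the bottom, yawed slightly clockwise. The plate's top-face corners are at about (475,180), (635,78), (757,250) and (600,358), with the bar side at the upper left. I'll fit the silhouettes next.

```bash
cat > fit.py <<'E'
from h import *
from scipy.optimize import minimize
def fit(c,mask,dims,z0,z1,x0,roi):
    u0,v0,u1,v1=roi;S=8
    m=cv2.GaussianBlur(mask[v0:v1,u0:u1].astype(np.float32),(0,0),.6)
    def cost(p):
        a=p[2];Rz=np.array([[np.cos(a),-np.sin(a)],[np.sin(a),np.cos(a)]])
        P=[[*(Rz@[sx*dims[0]/2,sy*dims[1]/2]+p[:2]),z] for sx in(-1,1) for sy in(-1,1) for z in(z0,z1)]
        q=(c.px(P)-[u0,v0]+.5)*S-.5
        h=cv2.convexHull(q.astype(np.float32))
        im=np.zeros(((v1-v0)*S,(u1-u0)*S),np.float32)
        cv2.fillConvexPoly(im,np.round(h*16).astype(np.int32),1.,shift=4)
        im=cv2.GaussianBlur(cv2.resize(im,m.shape[::-1],interpolation=cv2.INTER_AREA),(0,0),.6)
        return ((im-m)**2).sum()
    best=None
    for da in(-.1,0,.1):
        x=np.array(x0)+[0,0,da]
        r=minimize(cost,x,method='Nelder-Mead',options=dict(initial_simplex=[x,x+[6,0,0],x+[0,6,0],x+[0,0,.15]],xatol=.05,fatol=.01))
        if best is None or r.fun<best.fun: best=r
    return best
E
python3 - <<'E'
from fit import *
np.set_printoptions(precision=2,suppress=True)
c=Cam(np.load('top0.npz'))
print(c.hsv[205,345],c.hsv[180,250],c.hsv[180,235],c.hsv[225,320])
sat=c.hsv[:,:,1].astype(int)
def run(name,m,*a):
    m=m.astype(np.uint8);roi=a[-1];k=np.zeros_like(m);k[roi[1]:roi[3],roi[0]:roi[2]]=1;m&=k
    m=cv2.morphologyEx(m,cv2.MORPH_CLOSE,np.ones((3,3)))
    n,l,st,_=cv2.connectedComponentsWithStats(m);i=1+np.argmax(st[1:,4]);m=(l==i)
    r=fit(c,m,*a);print(name,m.sum(),r.x[:2],np.degrees(r.x[2]),r.fun)
h=c.hsv[:,:,0]
run('plate',(sat>150)&(h>8)&(h<26),(96,86),0,16,(565,-221,.55),(305,165,380,240))
g=cv2.GaussianBlur(c.f,(0,0),.7)
v=g.max(2).astype(int)
for th in(125,135,145,155): run('cast%d'%th,v>th,(60,50),14,34,(580,-3,-.15),(228,168,275,216))
print(v[172:176,230:234].mean())
E
```

```text
[ 18 255 138] [ 23  43 135] [ 21  26 137] [ 23  25 132]
plate 1507 [ 557.92 -224.77] 34.091055069543046 24.845972061157227
cast125 2008 [610.46  24.2 ] 0.6577555709520837 1386.28466796875
cast135 206 [590.81  -5.01] -12.37759542678066 308.93841552734375Traceback (most recent call last):
  File "<stdin>", line 15, in <module>
  File "<stdin>", line 9, in run
    return _wrapfunc(a, 'argmax', axis=axis, out=out, **kwds)
    return bound(*args, **kwds)
ValueError: attempt to get argmax of an empty sequence
```

Run:
```python
from fit import *
np.set_printoptions(precision=2,suppress=True)
c=Cam(np.load('top0.npz'))
g=cv2.GaussianBlur(cv2.cvtColor(c.f,cv2.COLOR_RGB2LAB).astype(np.float32),(0,0),.8)
bg=np.median(g[168:216,228:275].reshape(-1,3),0);print(bg,g[180,250])
roi=(228,168,275,216)
for th in(4,5,6,7):
    d=np.linalg.norm((g-bg)*[.0,1,1],axis=2);m=(d>th).astype(np.uint8)
    k=np.zeros_like(m);k[168:216,228:275]=1;m&=k
    m=cv2.morphologyEx(m,cv2.MORPH_OPEN,np.ones((2,2)))
    n,l,st,_=cv2.connectedComponentsWithStats(m);i=1+np.argmax(st[1:,4])
    cs,_=cv2.findContours((l==i).astype(np.uint8),0,2);mm=np.zeros_like(m);cv2.drawContours(mm,cs,-1,1,-1)
    r=fit(c,mm>0,(60,50),14,34,(580,-3,-.15),roi);print(th,mm.sum(),r.x[:2],np.degrees(r.x[2]),r.fun)
x=r.x
def box(p,w,h,z):
    a=p[2];R=np.array([[np.cos(a),-np.sin(a)],[np.sin(a),np.cos(a)]])
    return [[*(R@[sx*w/2,sy*h/2]+p[:2]),z] for sx,sy in((-1,-1),(-1,1),(1,1),(1,-1))]
im=cv2.resize(c.f[165:240,228:388],(800,375),interpolation=cv2.INTER_CUBIC);S=5
def dr(P):
    q=(c.px(P)-[228,165]+.5)*S-.5;cv2.polylines(im,[np.round(q*16).astype(int).astype(np.int32)],True,(0,255,255),1,shift=4)
dr(box(x,60,50,34))
p=np.array([557.92,-224.77,np.radians(34.09)]);dr(box(p,96,86,16))
R=Ro.from_euler('z',p[2]).as_matrix()[:2,:2]
for o,w,h in(((19,16),18,18),((19,-16),18,18),((-20,0),16,28)): dr(box(np.r_[R@o+p[:2],p[2]],w,h,16))
cv2.imwrite('pics/ov.png',im[:,:,::-1])
```

```text
[138.94 127.39 132.62] [140.75 125.92 135.31]
4 32 [584.11 -14.41] 0.08830446560059367 496.78436279296875
5 6 [579.34  -5.37] -0.11306805103577697 529.1482543945312
6 4 [579.34  -5.37] -0.11306805103577697 531.7185668945312Traceback (most recent call last):
  File "<stdin>", line 11, in <module>
    return _wrapfunc(a, 'argmax', axis=axis, out=out, **kwds)
    return bound(*args, **kwds)
ValueError: attempt to get argmax of an empty sequence
```

Run:
```python
from fit import *
from scipy.optimize import least_squares
np.set_printoptions(precision=2,suppress=True)
c=Cam(np.load('top0.npz'))
def box(p,w,h,z):
    a=p[2];R=np.array([[np.cos(a),-np.sin(a)],[np.sin(a),np.cos(a)]])
    return [[*(R@[sx*w/2,sy*h/2]+p[:2]),z] for sx,sy in((-1,-1),(-1,1),(1,1),(1,-1))]
# order: (-x,-y)=bottom right, (-x,+y)=BL, (+x,+y)=TL, (+x,-y)=TR
q=(np.array([[262,338],[80,302],[120,80],[308,112]])+.5)/8.889-.5+[230,170]
r=least_squares(lambda p:(c.px(box(p,60,50,34))-q).ravel(),[580,-3,-.15]);x=r.x;print(x[:2],np.degrees(x[2]),r.fun)
im=cv2.resize(c.f[165:240,228:388],(800,375),interpolation=cv2.INTER_CUBIC);S=5
def dr(P):
    q=(c.px(P)-[228,165]+.5)*S-.5;cv2.polylines(im,[np.round(q*16).astype(np.int32)],True,(0,255,255),1,shift=4)
dr(box(x,60,50,34))
p=np.array([557.92,-224.77,np.radians(34.09)]);dr(box(p,96,86,16))
R=Ro.from_euler('z',p[2]).as_matrix()[:2,:2]
for o,w,h in(((19,16),18,18),((19,-16),18,18),((-20,0),16,28)): dr(box(np.r_[R@o+p[:2],p[2]],w,h,16))
cv2.imwrite('pics/ov.png',im[:,:,::-1])
```

```text
[583.45  -3.45] -10.440258584029914 [ 0.42  0.03 -0.38  0.08 -0.01 -0.24 -0.03  0.12]
```

View pics/ov.png

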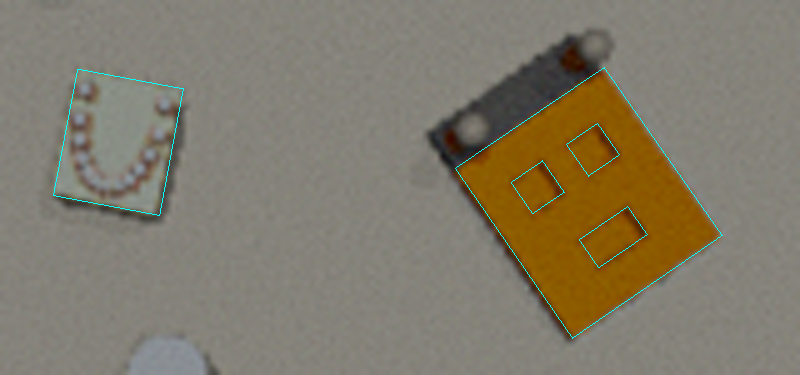

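Both overlays match the picture. The next step is a helper that turns a target pose into tool-axis deltas.

```bash
cat > d.py <<'E'
# usage: d.py x y z yaw(tool y axis, deg)  -> shift/turn in current tool axes (from measured pose)
import sys
from h import *
from cell import state
s=state();x,y,z,w=map(float,sys.argv[1:5]);a=np.radians(w)
R=Ro.from_quat(s['orientation'])
Y=np.array([np.cos(a),np.sin(a),0]);Z=np.array([0,0,-1.]);X=np.cross(Y,Z)
D=R.inv()*Ro.from_matrix(np.c_[X,Y,Z])
Rm=R.as_matrix()
print('t',round(s['time'],2),'at',np.round(s['ee_pos'],1),'yaw',round(np.degrees(np.arctan2(Rm[1,1],Rm[0,1])),1),'gap',round(s['finger_gap'],1),'F',np.round(s['ft_force'],1),'j6',round(s['joint_pos'][5],2))
print('shift',np.round(R.inv().apply(np.array([x,y,z])-s['ee_pos']),1),'turn',np.round(np.degrees(D.as_rotvec()),1))
E
python3 d.py 421.4 -153.4 120 49.8
```

```text
t 1.0 at [254.8 598.  231.3] yaw 66.9 gap 85.5 F [0.8 0.2 0.9] j6 -0.17
shift [-447.8 -626.   111.3] turn [ 0.   0.  17.1]
```

```bash
python3 -m handwheel '-448 -626 111 0 0 17;-448 -626 111 0 0 17;-448 -626 111 0 0 17;-448 -626 111 0 0 17;-448 -626 111 0 0 17;-448 -626 111 0 0 17;-448 -626 111 0 0 17;-448 -626 111 0 0 17' -1; python3 d.py 421.4 -153.4 120 49.8
```

```text
time: 2.0
ee_pos: [362.3, 113.1, 160.2]
orientation: [0.342, 0.94, 0.0, 0.001]
ft_force: [1.4, -0.6, -0.7]
finger_gap: 85.9
grip_force: 0.0
t 2.0 at [362.3 113.1 160.2] yaw 49.9 gap 85.9 F [ 1.4 -0.6 -0.7] j6 -0.87
shift [-216.6 -166.    40.3] turn [0.1 0.1 0.1]
```

```bash
python3 -m handwheel '-216 -166 40 0 0 0;-216 -166 40 0 0 0;-216 -166 40 0 0 0;-216 -166 40 0 0 0;-216 -166 40 0 0 0;-216 -166 40 0 0 0;-216 -166 40 0 0 0' | head -2; python3 d.py 421.4 -153.4 16 49.8
```

```text
time: 2.88
ee_pos: [420.2, -150.5, 119.9]
t 2.88 at [ 420.2 -150.5  119.9] yaw 49.9 gap 85.2 F [ 0.3  0.3 -0. ] j6 -1.47
shift [ -2.9  -1.5 103.9] turn [ 0.  -0.   0.1]
```

```bash
python3 -m handwheel '-3 -1.5 50 0 0 0;-3 -1.5 90 0 0 0;-3 -1.5 104 0 0 0;-3 -1.5 104 0 0 0' |head -2; python3 -m handwheel '0 0 0 0 0 0;0 0 0 0 0 0;0 0 0 0 0 0;0 0 0 0 0 0;0 0 0 0 0 0;0 0 0 0 0 0' 0.9; python3 d.py 421.4 -153.4 16 49.8
```

```text
time: 3.38
ee_pos: [421.6, -153.4, 15.9]
time: 4.12
ee_pos: [422.6, -154.9, 17.1]
orientation: [0.343, 0.939, -0.0, 0.001]
ft_force: [-0.6, 1.2, 6.3]
finger_gap: 33.9
grip_force: 59.4
t 4.12 at [ 422.6 -154.9   17.1] yaw 49.9 gap 33.9 F [-0.6  1.2  6.3] j6 -1.48
shift [1.9 0.4 1.1] turn [0.  0.1 0.1]
```

```bash
python3 -m handwheel '0 0 -50 0 0 0;0 0 -94 0 0 0;0 0 -94 0 0 0' |tail -2; python3 d.py 539 271.5 110 49.8
```

```text
finger_gap: 33.8
grip_force: 59.8
t 4.5 at [ 424.1 -155.9  113.8] yaw 49.9 gap 33.8 F [ 0.1  0.  -1.2] j6 -1.48
shift [187.3 401.    2.5] turn [0.  0.5 0.1]
```

```bash
python3 -m handwheel '187 401 2 0 0 0;187 401 2 0 0 0;187 401 2 0 0 0;187 401 2 0 0 0;187 401 2 0 0 0;187 401 2 0 0 0;187 401 2 0 0 0;187 401 2 0 0 0' |head -1;python3 -m handwheel '0 0 0 0 0 0;0 0 0 0 0 0' |head -1; python3 d.py 539 271.5 45 49.8
python3 - <<'E'
from h import *
from cell import *
p=snapshot('top');c=Cam(p);cv2.imwrite('pics/a.png',cv2.resize(c.f[150:250,100:220],(720,600),interpolation=cv2.INTER_CUBIC)[:,:,::-1])
for lo,hi in(((0,150,50),(6,255,255)),):
    for a,ce,_ in c.blobs(lo,hi): print(a,ce,c.ray(ce,62+90))
E
```

```text
time: 5.5
time: 5.75
t 5.75 at [536.2 271.6 107.1] yaw 49.8 gap 34.1 F [-0.4  0.4 -1. ] j6 -0.59
shift [-2.2  1.8 62.1] turn [-0.1 -0.   0. ]
```

```bash
python3 -m handwheel '-2 2 40 0 0 0;-2 2 62 0 0 0;-2 2 62 0 0 0' |head -1; python3 d.py 539 271.5 29.5 49.8
python3 - <<'E'
from h import *
from cell import *
p=snapshot('scene');c=Cam(p);cv2.imwrite('pics/a.png',cv2.resize(c.f[170:270,320:440],(720,600),interpolation=cv2.INTER_CUBIC)[:,:,::-1])
E
```

```text
time: 6.18
t 6.17 at [538.  271.6  44. ] yaw 49.8 gap 33.8 F [-0.4  0.7 -1.3] j6 -0.59
shift [-0.9  0.6 14.5] turn [-0.2 -0.1  0. ]
```

View pics/a.png

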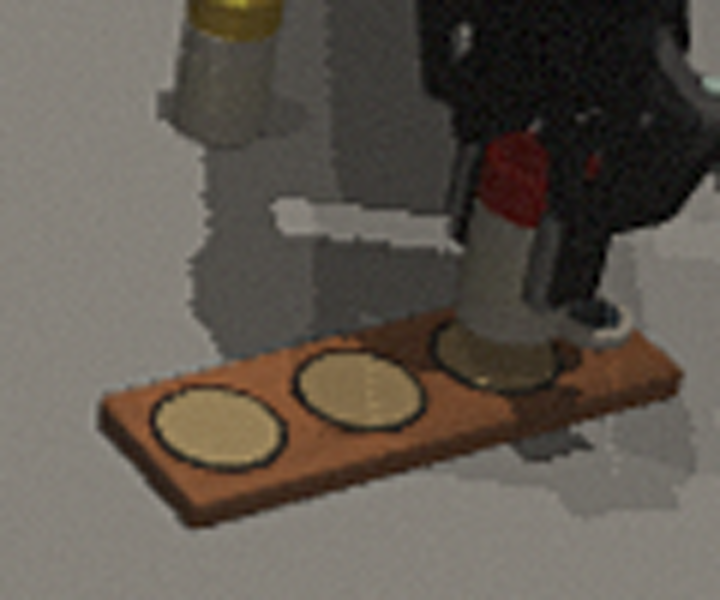

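The red jar hangs over the pot-end ring (495,355), and its base at about (510,330) lines up with it. I'll lower it and watch the force.

```bash
python3 -m handwheel '-1 0.5 10 0 0 0;-1 0.5 13 0 0 0;-1 0.5 14 0 0 0;-1 0.5 14 0 0 0' ; python3 d.py 539 271.5 29.5 49.8
```

```text
time: 6.72
ee_pos: [540.8, 273.0, 32.1]
orientation: [0.343, 0.939, 0.0, 0.0]
ft_force: [0.2, -0.2, -0.5]
finger_gap: 34.0
grip_force: 60.1
t 6.72 at [540.8 273.   32.1] yaw 49.9 gap 34.0 F [ 0.2 -0.2 -0.5] j6 -0.59
shift [ 0.5 -2.3  2.6] turn [0.  0.  0.1]
```

```bash
python3 -m handwheel '0 -1 1 0 0 0;0 -1 1.5 0 0 0' |sed -n '2p;4p'; python3 -m handwheel '0 0 1 0 0 0;0 0 1 0 0 0' |sed -n '2p;4p'
```

```text
ee_pos: [540.0, 272.1, 30.5]
ft_force: [-1.0, 0.2, 0.2]
ee_pos: [540.0, 272.1, 29.3]
ft_force: [0.3, -0.2, 0.2]
```

```bash
python3 -m handwheel '0 0 1 0 0 0;0 0 1 0 0 0' |sed -n '2p;4p'; python3 -m handwheel '0 0 0.5 0 0 0;0 0 0.5 0 0 0' |sed -n '2p;4p'
```

```text
ee_pos: [540.3, 272.2, 29.2]
ft_force: [-2.9, -1.5, 4.9]
ee_pos: [540.3, 272.2, 29.1]
ft_force: [-3.2, -1.2, 9.4]
```

```bash
python3 -m handwheel '0 0 -0.5 0 0 0;0 0 -0.5 0 0 0;0 0 -0.5 0 0 0;0 0 -0.5 0 0 0' -1 |tail -2; python3 -m handwheel '0 0 -40 0 0 0;0 0 -90 0 0 0;0 0 -90 0 0 0' |head -2;python3 d.py 684 15 110 49.8
```

```text
finger_gap: 84.8
grip_force: 0.0
time: 8.6
ee_pos: [543.4, 273.2, 123.6]
t 8.6 at [543.4 273.2 123.6] yaw 49.9 gap 85.5 F [-0.8 -0.6 -0.8] j6 -0.59
shift [-273.7 -107.1   14.2] turn [0.5 0.3 0.1]
```

```bash
python3 -m handwheel '-273 -106 12 0 0 0;-273 -106 12 0 0 0;-273 -106 12 0 0 0;-273 -106 12 0 0 0;-273 -106 12 0 0 0;-273 -106 12 0 0 0;-273 -106 12 0 0 0;-273 -106 12 0 0 0' |head -1;python3 d.py 684 15 16 49.8
python3 - <<'E'
from h import *
from cell import *
c=Cam(snapshot('top'))
for a,ce,_ in c.blobs((0,150,50),(6,255,255)): print(a,ce,c.ray(ce,66))
E
```

```text
time: 9.6
t 9.6 at [680.   16.7 105.9] yaw 50.0 gap 85.5 F [ 0.3 -0.7 -0.6] j6 -1.01
shift [-4.3  1.4 89.9] turn [-0.  -0.1  0.2]
206 [127.01456311 211.13106796] [538.17290962 273.4456536 ]
```

```bash
python3 -m handwheel '-4 1.5 45 0 0 0;-4 1.5 80 0 0 0;-4 1.5 90 0 0 0;-4 1.5 90 0 0 0' |head -2; python3 -m handwheel '0 0 0 0 0 0;0 0 0 0 0 0;0 0 0 0 0 0;0 0 0 0 0 0;0 0 0 0 0 0' 0.9|tail -2; python3 -m handwheel '0 0 -50 0 0 0;0 0 -94 0 0 0;0 0 -94 0 0 0' |tail -2; python3 -m handwheel '0 0 0 0 0 0;0 0 0 0 0 0'|head -1; python3 d.py 621.9 202.2 110 49.8
```

```text
time: 10.15
ee_pos: [684.6, 14.4, 16.5]
finger_gap: 33.8
grip_force: 59.8
finger_gap: 34.1
grip_force: 59.8
time: 11.4
t 11.4 at [683.2  14.  107.9] yaw 49.9 gap 33.9 F [ 0.7 -0.5 -0.4] j6 -1.02
shift [168.1 104.5  -1.7] turn [-0.1 -0.2  0.1]
```

```bash
python3 -m handwheel '168 104.5 -1 0 0 0;168 104.5 -1 0 0 0;168 104.5 -1 0 0 0;168 104.5 -1 0 0 0;168 104.5 -1 0 0 0;168 104.5 -1 0 0 0;168 104.5 -1 0 0 0' |head -2; python3 d.py 621.9 202.2 34 49.8
```

```text
time: 12.28
ee_pos: [624.0, 200.5, 111.2]
t 12.28 at [624.  200.5 111.2] yaw 49.8 gap 33.5 F [-0.2 -0.  -0.7] j6 -0.73
shift [ 2.7 -0.  77.2] turn [-0. -0.  0.]
```

```bash
python3 -m handwheel '2 0 45 0 0 0;2 0 70 0 0 0;2 0 76 0 0 0;2 0 76 0 0 0;2 0 76 0 0 0' |sed -n '2p;4p'; python3 d.py 621.9 202.2 29.5 49.8
```

```text
ee_pos: [623.3, 203.2, 37.2]
ft_force: [0.0, -0.3, -0.1]
t 12.9 at [623.3 203.2  37.2] yaw 49.9 gap 33.3 F [ 0.  -0.3 -0.1] j6 -0.73
shift [ 0.5 -1.7  7.7] turn [0.1 0.1 0.1]
```

```bash
python3 -m handwheel '0 -1.5 3 0 0 0;0 -1.5 5.5 0 0 0;0 -1.5 5.5 0 0 0' |sed -n '2p;4p'; python3 -m handwheel '0 0 1 0 0 0;0 0 1 0 0 0' |sed -n '2p;4p'; python3 -m handwheel '0 0 1 0 0 0;0 0 1 0 0 0' |sed -n '2p;4p'
```

```text
ee_pos: [620.9, 202.1, 29.9]
ft_force: [-0.1, -0.5, -1.4]
ee_pos: [621.2, 202.2, 29.8]
ft_force: [-3.4, -1.2, 5.4]
ee_pos: [621.4, 202.2, 29.8]
ft_force: [-5.5, -1.8, 10.0]
```

```bash
python3 -m handwheel '0 0 -1.5 0 0 0;0 0 -1.5 0 0 0' |sed -n '2p;4p'; python3 -m handwheel '0 0 0 0 0 0;0 0 0 0 0 0;0 0 0 0 0 0;0 0 0 0 0 0' -1|tail -2; python3 -m handwheel '0 0 -40 0 0 0;0 0 -90 0 0 0;0 0 -90 0 0 0;0 0 -90 0 0 0' |head -2;python3 d.py 422.1 138.9 110 49.8
```

```text
ee_pos: [621.3, 202.2, 29.8]
ft_force: [-1.0, -0.1, 3.5]
finger_gap: 85.1
grip_force: 0.0
time: 15.02
ee_pos: [620.7, 202.1, 119.0]
t 15.03 at [620.7 202.1 119. ] yaw 49.9 gap 85.3 F [ 0.  -1.2 -1. ] j6 -0.73
shift [ 111.3 -176.2    9.2] turn [-0.  -0.   0.1]
```

```bash
python3 -m handwheel '111 -176 9 0 0 0;111 -176 9 0 0 0;111 -176 9 0 0 0;111 -176 9 0 0 0;111 -176 9 0 0 0;111 -176 9 0 0 0;111 -176 9 0 0 0' |head -1;python3 d.py 422.1 138.9 16 49.8
python3 - <<'E'
from h import *
from cell import *
c=Cam(snapshot('top'))
for a,ce,_ in c.blobs((0,150,50),(6,255,255)): print(a,ce,c.ray(ce,66))
for a,ce,_ in c.blobs((105,120,50),(125,255,255)): print(a,ce,c.ray(ce,66))
E
```

```text
time: 15.9
t 15.9 at [423.8 139.1 110.5] yaw 49.9 gap 85.6 F [-0.5  0.3  0.2] j6 -0.81
shift [ 1.2 -1.2 94.5] turn [0.  0.  0.1]
199 [126.75376884 211.0201005 ] [538.41816444 274.03584327]
194 [159.36082474 175.27835052] [619.23315909 203.62414727]
```

Run:
```python
from h import *
from cell import *
a=Cam(snapshot('top'));b=Cam(snapshot('scene'))
t=np.linspace(0,2*np.pi,40)
out=[]
for c,(u,v) in((a,(105,155)),(b,(335,195))):
    S=5.333;im=cv2.resize(c.f[v:v+75,u:u+75],(400,400),interpolation=cv2.INTER_CUBIC)
    for x,y in((539,271.5),(621.9,202.2)):
        for z,r in((12,22),(74,18),(12,18)):
            q=(c.px(np.c_[x+r*np.cos(t),y+r*np.sin(t),0*t+z])-[u,v]+.5)*S
            cv2.polylines(im,[np.round(q*16).astype(np.int32)],True,(0,255,255) if z==74 else (255,0,255),1,shift=4)
    out.append(im)
cv2.imwrite('pics/b.png',np.hstack(out)[:,:,::-1])
```

```text
(no output)
```

View pics/b.png

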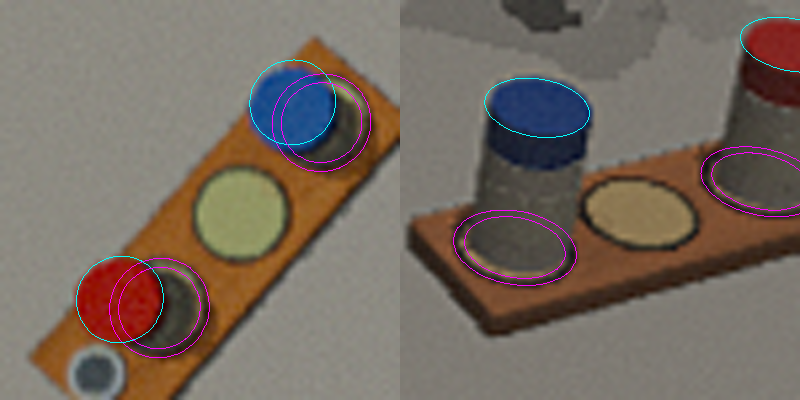

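The cap outlines at the ring centres match the red and blue jars to about 1–2 mm, and both stand inside their rings. Yellow is next.

```bash
python3 -m handwheel '1 -1 45 0 0 0;1 -1 80 0 0 0;1 -1 94 0 0 0;1 -1 94 0 0 0' |head -2; python3 -m handwheel '0 0 0 0 0 0;0 0 0 0 0 0;0 0 0 0 0 0;0 0 0 0 0 0;0 0 0 0 0 0' 0.9|tail -2; python3 -m handwheel '0 0 -50 0 0 0;0 0 -120 0 0 0;0 0 -120 0 0 0;0 0 -120 0 0 0' |tail -2; python3 d.py 581.4 236.4 130 49.8
```

```text
time: 16.55
ee_pos: [421.1, 138.8, 16.0]
finger_gap: 33.7
grip_force: 59.3
finger_gap: 33.7
grip_force: 59.9
t 17.68 at [421.2 138.8 136.4] yaw 49.9 gap 33.7 F [-0.5 -0.2 -1.7] j6 -0.81
shift [-59.7 177.8   6.5] turn [0.  0.  0.1]
```

```bash
python3 -m handwheel '-60 178 6 0 0 0;-60 178 6 0 0 0;-60 178 6 0 0 0;-60 178 6 0 0 0;-60 178 6 0 0 0;-60 178 6 0 0 0' |head -2; python3 d.py 581.4 236.4 34 49.8
```

```text
time: 18.42
ee_pos: [580.4, 235.7, 129.7]
t 18.43 at [580.4 235.7 129.7] yaw 49.9 gap 33.6 F [-0.6 -0.9 -0.6] j6 -0.67
shift [-0.4  1.3 95.7] turn [-0.1 -0.1  0.1]
```

```bash
python3 -m handwheel '0 1 50 0 0 0;0 1 85 0 0 0;0 1 94 0 0 0;0 1 94 0 0 0;0 1 94 0 0 0' |sed -n '2p;4p'; python3 -m handwheel '0 0 0 0 0 0' |sed -n '2p;4p'
```

```text
ee_pos: [583.9, 237.3, 38.8]
ft_force: [0.3, 0.4, -0.3]
ee_pos: [583.6, 237.3, 38.3]
ft_force: [0.7, 0.1, -0.5]
```

```bash
python3 -m handwheel '1 -1.5 4 0 0 0;1 -1.5 7.5 0 0 0;1 -1.5 7.5 0 0 0' |sed -n '2p;4p'; python3 -m handwheel '0 0 1 0 0 0;0 0 1 0 0 0' |sed -n '2p;4p'; python3 -m handwheel '0 0 1 0 0 0;0 0 1 0 0 0' |sed -n '2p;4p'
```

```text
ee_pos: [580.9, 236.7, 29.6]
ft_force: [-2.9, -0.2, 5.4]
ee_pos: [580.9, 236.7, 29.6]
ft_force: [-6.2, -1.2, 10.7]
ee_pos: [581.0, 236.7, 29.5]
ft_force: [-8.4, -2.8, 16.7]
```

```bash
python3 -m handwheel '0 0 -2.5 0 0 0;0 0 -2.5 0 0 0' |sed -n '2p;4p'; python3 -m handwheel '0 0 0 0 0 0;0 0 0 0 0 0;0 0 0 0 0 0;0 0 0 0 0 0' -1|tail -2; python3 -m handwheel '0 0 -40 0 0 0;0 0 -100 0 0 0;0 0 -110 0 0 0;0 0 -110 0 0 0' |head -2;python3 d.py 583.5 -3.5 130 -100.4
```

```text
ee_pos: [580.9, 236.7, 29.6]
ft_force: [-0.7, -0.1, 2.2]
finger_gap: 85.4
grip_force: 0.0
time: 21.3
ee_pos: [581.1, 236.7, 140.1]
t 21.3 at [581.1 236.7 140.1] yaw 49.9 gap 85.8 F [-0.   0.2 -0.4] j6 -0.66
shift [-156.5 -182.3   10.1] turn [ 1.000e-01 -1.000e-01  1.503e+02]
```

```bash
python3 -m handwheel '-156 -182 10 0 0 80;-156 -182 10 0 0 80;-156 -182 10 0 0 80;-156 -182 10 0 0 80;-156 -182 10 0 0 80;-156 -182 10 0 0 80;-156 -182 10 0 0 80;-156 -182 10 0 0 80' |head -1;python3 d.py 583.5 -3.5 130 -100.4
```

```text
time: 22.3
t 22.3 at [581.3  -2.9 126.6] yaw -30.3 gap 85.4 F [-0.3  0.2 -0.2] j6 0.33
shift [ 0.6  2.2 -3.4] turn [-0.2  0.2 70.1]
```

```bash
python3 -m handwheel '1 1 0 0 0 70;1 1 0 0 0 70;1 1 0 0 0 70;1 1 0 0 0 70;1 1 0 0 0 70;1 1 0 0 0 70;1 1 0 0 0 70;1 1 0 0 0 70' |head -2;python3 d.py 583.5 -3.5 11 -100.4
```

```text
time: 23.3
ee_pos: [582.9, -2.5, 127.0]
t 23.3 at [582.9  -2.5 127. ] yaw -100.0 gap 85.1 F [-0.1 -0.2  0.4] j6 1.55
shift [  1.3   0.9 116. ] turn [-0.   0.2  0.4]
```

```bash
python3 -m handwheel '1 1 55 0 0 0;1 1 100 0 0 0;1 1 115.5 0 0 0;1 1 115.5 0 0 0;1 1 115.5 0 0 0' |sed -n '2p;4p';  python3 -m handwheel '0 0 0 0 0 0;0 0 0 0 0 0;0 0 0 0 0 0;0 0 0 0 0 0;0 0 0 0 0 0' 0.9; python3 d.py 583.5 -3.5 11 -100.4
```

```text
ee_pos: [586.7, -4.2, 15.8]
ft_force: [0.0, -0.5, 0.8]
time: 24.55
ee_pos: [586.4, -4.1, 15.5]
orientation: [0.996, -0.088, 0.001, 0.0]
ft_force: [0.2, 0.1, 6.6]
finger_gap: 48.8
grip_force: 62.5
t 24.55 at [586.4  -4.1  15.5] yaw -100.1 gap 48.8 F [0.2 0.1 6.6] j6 1.55
shift [-3.  -0.1  4.5] turn [-0.  -0.2  0.3]
```

The grip is too near the block's top edge, so I'll regrip lower and centre it.

```bash
python3 -m handwheel '0 0 0 0 0 0;0 0 0 0 0 0;0 0 0 0 0 0;-2.5 0 3 0 0 0;-2.5 0 6 0 0 0;-2.5 0 6 0 0 0' -1 |sed -n '2p;4p';  python3 d.py 583.5 -3.5 9.5 -100.4
```

```text
ee_pos: [582.2, -3.4, 7.4]
ft_force: [0.0, 1.1, 0.6]
t 25.3 at [582.2  -3.4   7.4] yaw -100.1 gap 85.3 F [0.  1.1 0.6] j6 1.55
shift [ 1.3 -0.1 -2.1] turn [-0.   0.1  0.3]
```

```bash
python3 -m handwheel '1.5 0 -1.5 0 0 0;1.5 0 -1.5 0 0 0;1.5 0 -1.5 0 0 0;1.5 0 -1.5 0 0 0;1.5 0 -1.5 0 0 0;1.5 0 -1.5 0 0 0' 0.9; python3 d.py 583.5 -3.5 9.5 -100.4
python3 - <<'E'
from h import *
from cell import *
np.savez('g.npz',**{k:v for k,v in snapshot('scene').items() if k in('frame','camera_matrix','R','t')})
E
```

```text
time: 26.05
ee_pos: [584.9, -3.9, 10.1]
orientation: [0.996, -0.088, 0.001, 0.0]
ft_force: [0.3, -0.5, 5.7]
finger_gap: 48.9
grip_force: 63.0
t 26.05 at [584.9  -3.9  10.1] yaw -100.1 gap 48.9 F [ 0.3 -0.5  5.7] j6 1.55
shift [-1.5 -0.1  0.6] turn [ 0.  -0.1  0.3]
```

```bash
python3 -m handwheel '0 0 -50 0 0 0;0 0 -100 0 0 0;0 0 -100 0 0 0;0 0 -100 0 0 0' |tail -2; python3 d.py 559.1 -224 110 -55.9
```

```text
finger_gap: 49.0
grip_force: 62.7
t 26.6 at [582.8  -3.4 107.9] yaw -100.1 gap 49.0 F [-1.3  0.1 -2.3] j6 1.55
shift [ 15.3 221.3  -2.2] turn [ -0.1   0.2 -44.2]
```

```bash
python3 -m handwheel '15 221 -2 0 0 -44.2;15 221 -2 0 0 -44.2;15 221 -2 0 0 -44.2;15 221 -2 0 0 -44.2;15 221 -2 0 0 -44.2;15 221 -2 0 0 -44.2;15 221 -2 0 0 -44.2' |tail -2; python3 -m handwheel '0 0 0 0 0 0;0 0 0 0 0 0;0 0 0 0 0 0'|sed -n 2p; python3 d.py 559.1 -224 45 -55.9
```

```text
finger_gap: 48.9
grip_force: 62.7
ee_pos: [560.3, -223.7, 111.5]
t 27.85 at [ 560.3 -223.7  111.5] yaw -55.9 gap 49.0 F [-0.3 -0.4 -0.9] j6 0.41
shift [-1.2 -0.4 66.5] turn [ 0. -0.  0.]
```

```bash
python3 -m handwheel '-1 0 40 0 0 0;-1 0 66 0 0 0;-1 0 66 0 0 0;-1 0 66 0 0 0;-1 0 66 0 0 0' |sed -n 2p; python3 d.py 559.1 -224 34 -55.9
python3 - <<'E'
from h import *
from cell import *
c=Cam(snapshot('scene'));u,v=150,125;S=7.5
im=cv2.resize(c.f[v:v+80,u:u+100],(750,600),interpolation=cv2.INTER_CUBIC)
R=Ro.from_euler('z',34.1,degrees=True).as_matrix()
s=state();off=s['ee_pos'][2]-10.1+8
def dr(P,col):
    P=np.array(P,float)@R.T+[557.9,-224.8,0];q=(c.px(P)-[u,v]+.5)*S
    cv2.polylines(im,[np.round(q*16).astype(np.int32)],True,col,1,shift=4)
b=lambda x,y,w,h,z:[[x+a*w/2,y+d*h/2,z] for a,d in((-1,-1),(-1,1),(1,1),(1,-1))]
dr(b(0,0,96,86,16),(255,0,255))
for z in(off,off+26): dr(b(0,0,60,50,z),(0,255,255))
cv2.imwrite('pics/c.png',im[:,:,::-1])
E
```

```text
ee_pos: [560.5, -225.2, 47.2]
t 28.48 at [ 560.5 -225.2   47.2] yaw -55.9 gap 49.2 F [ 0.9  0.7 -0. ] j6 0.41
shift [-0.5 -1.8 13.2] turn [ 0.2 -0.1  0. ]
```

View pics/c.png

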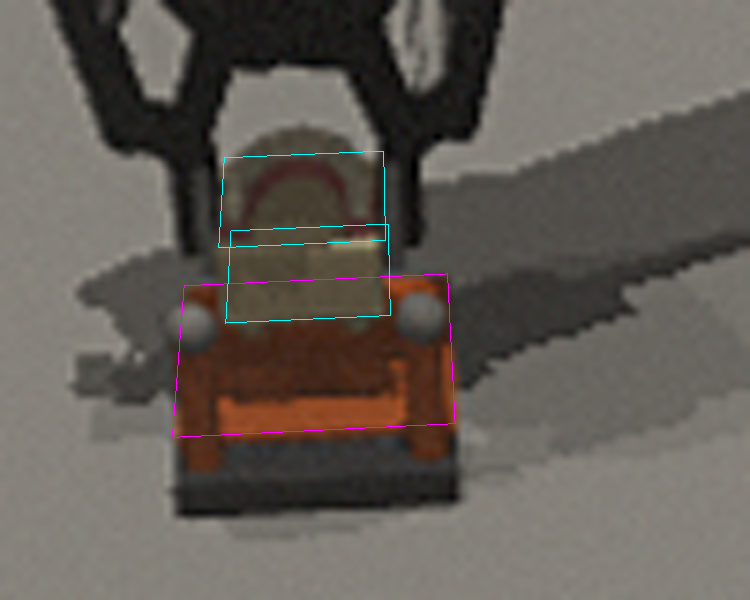

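The cast sits over the plate, with its lugs at about (245,320) and (355,325). It is 1–2 mm to the -y side, which agrees with the pose reading, so I'll correct that and lower it.

```bash
python3 -m handwheel '-0.5 -1.5 8 0 0 0;-0.5 -1.5 14 0 0 0;-0.5 -1.5 14 0 0 0;-0.5 -1.5 14 0 0 0' |sed -n '2p;4p'; python3 d.py 559.1 -224 18.1 -55.9
```

```text
ee_pos: [558.1, -223.5, 31.3]
ft_force: [0.0, -0.0, -1.6]
t 29.02 at [ 558.1 -223.5   31.3] yaw -55.9 gap 48.8 F [ 0.  -0.  -1.6] j6 0.41
shift [ 0.5  0.9 13.2] turn [-0.  0.  0.]
```

```bash
python3 -m handwheel '0.5 0.5 4 0 0 0;0.5 0.5 6 0 0 0;0.5 0.5 6 0 0 0' |sed -n '2p;4p'; python3 -m handwheel '0 0 2 0 0 0;0 0 2 0 0 0'  |sed -n '2p;4p'; python3 -m handwheel '0 0 2 0 0 0;0 0 2 0 0 0'  |sed -n '2p;4p'
```

```text
ee_pos: [558.7, -223.6, 25.2]
ft_force: [0.7, -0.7, -0.9]
ee_pos: [558.7, -223.6, 23.3]
ft_force: [0.1, -0.5, -0.6]
ee_pos: [558.7, -223.6, 21.2]
ft_force: [-0.3, 0.8, -1.3]
```

Lugs are entering with no contact force.

```bash
for i in 1; do python3 -m handwheel '0 0 1.5 0 0 0;0 0 1.5 0 0 0'  |sed -n '2p;4p'; python3 -m handwheel '0 0 1 0 0 0;0 0 1 0 0 0'  |sed -n '2p;4p';python3 -m handwheel '0 0 1 0 0 0;0 0 1 0 0 0'  |sed -n '2p;4p'; done
```

```text
ee_pos: [558.7, -223.6, 19.8]
ft_force: [-0.1, 0.1, -1.1]
ee_pos: [558.8, -223.7, 18.8]
ft_force: [1.5, -0.2, -0.9]
ee_pos: [559.0, -223.8, 18.2]
ft_force: [-0.3, 0.4, 1.6]
```

```bash
python3 -m handwheel '0 0 1 0 0 0;0 0 1 0 0 0'  |sed -n '2p;4p'; python3 -m handwheel '0 0 0 0 0 0;0 0 0 0 0 0;0 0 0 0 0 0;0 0 0 0 0 0' -1|tail -2; python3 -m handwheel '0 0 -40 0 0 0;0 0 -90 0 0 0;0 0 -150 0 0 0;0 0 -150 0 0 0;0 250 -150 0 0 0;0 -250 -150 0 0 0;0 -250 -150 0 0 0;0 -250 -150 0 0 0' | head -2
```

```text
ee_pos: [559.1, -223.8, 18.2]
ft_force: [-3.3, 2.9, 7.9]
finger_gap: 85.5
grip_force: 0.0
time: 32.4
ee_pos: [487.2, -118.7, 165.1]
```

Run:
```python
from h import *
from cell import *
print(state()['ee_pos'],state()['time'])
a=Cam(snapshot('top'));b=Cam(snapshot('scene'));out=[]
R=Ro.from_euler('z',34.1,degrees=True).as_matrix()
bx=lambda z:[[p*30,d*25,z] for p,d in((-1,-1),(-1,1),(1,1),(1,-1))]
for c,(u,v) in((a,(315,170)),(b,(160,140))):
    S=400/60;im=cv2.resize(c.f[v:v+60,u:u+60],(400,400),interpolation=cv2.INTER_CUBIC)
    q=(c.px(np.array(bx(42.))@R.T+[557.9,-224.8,0])-[u,v]+.5)*S
    cv2.polylines(im,[np.round(q*16).astype(np.int32)],True,(0,255,255),1,shift=4);out.append(im)
cv2.imwrite('pics/e.png',np.hstack(out)[:,:,::-1])
cv2.imwrite('pics/f.png',cv2.resize(b.f,(800,600),interpolation=cv2.INTER_CUBIC)[:,:,::-1])
```

```text
[ 487.19238463 -118.72352041  165.12571087] 32.4
```

View pics/e.png

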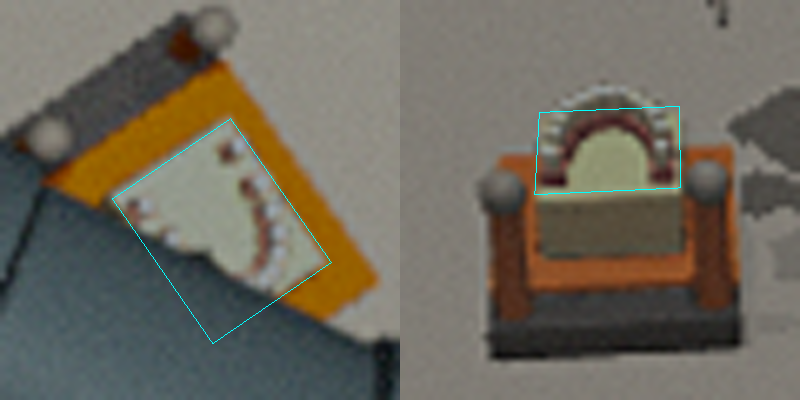

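View pics/f.png

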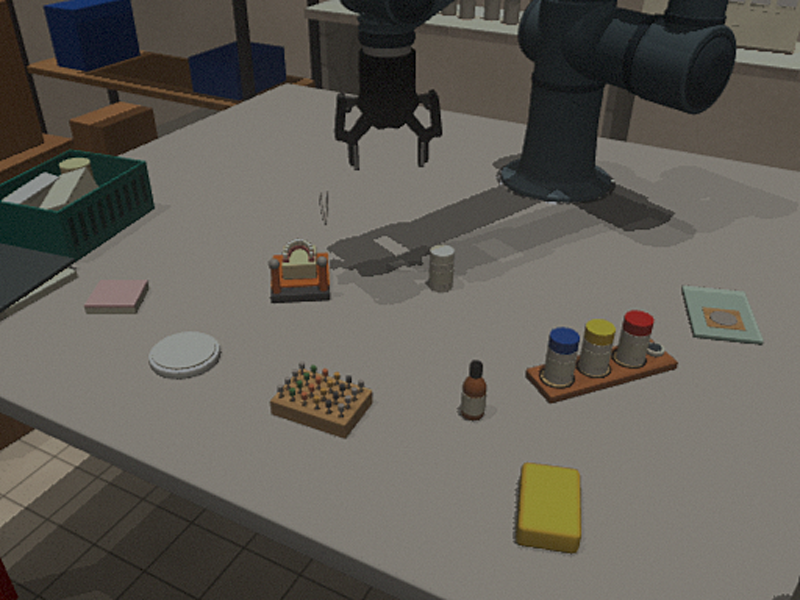

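The cast lies flush on the plate and its outline matches the seated model. The jars stand blue, yellow, red on their rings with red beside the pot, and the bystanders haven't moved. The arm is clear, so I'll hand in.

```bash
python3 -c "
from cell import workorder
print(workorder.finish_job())"
```

```text
the job is handed in; nothing more can be done
None
```

I handed the job in at about 32 s: the red, yellow and blue jars stand on their rings with red beside the pot, the cast is seated flush in the plate, and the white jar, bottle and bur block were left alone.

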